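# Switch on the trolley lamp and hold it up at its second stop

### The arm

A 6-joint arm with a two-finger parallel gripper is mounted at the origin on the work surface. World frame = base frame: x ahead of the robot, y to its left, z up, the work surface at z = 0. Lengths are in m, angles in rad, forces in N, time in s.
With the tool pointing down it reaches from about 0.375 to 0.9 m from the base axis. Payload 3.1 kg.
Tool frame: the origin (TCP) lies midway between the tips of the shut fingers; the grasp point (between the pads) lies 19 mm behind it; z points along the fingers, y is the line along which they close (so a half turn about z gives the same grasp; the last joint's range is limited). The gripper opens to 85 mm and grips with 20 to 120 N. Pads are 22 mm wide; open, the fingers measure 114 mm over their backs; the gripper's body (76 mm by 85 mm) begins 54 mm behind the grasp point. The pads swing forward as they close: fully open they stand 13 mm farther back than shut.
Start: joints at [-1.341, 0.527, 1.433, -0, 1.181, -0.178], TCP at [0.248, -0.574, 0.231] pointing down, gripper open.
Joint ranges: [-3.08, 3.08], [-0.75, 2.2], [0.22, 2.44], [-1.43, 4.57], [0, 2.65], [-2.85, 2.85]. Speed limits (rad/s): [2.79, 2.79, 3.14, 3.14, 3.14, 3.14].

### API

Orientations are given as a unit quaternion [x, y, z, w].
In Python, from station import manip gives the robot as it stands.
- The arm moves only by the tool step_arm, never from a script. Its argument "targets" is text: rows parted by semicolons, each of 4 numbers parted by spaces: the shift along the tool's x, y, z in mm, then the turn about the tool's z in degrees. A call has 1 to 12 rows; each row is the pose to reach, as a shift and turn from the pose commanded when the call began, along the tool's axes at that moment; what a row does not reach only later rows make up. A row lasts 1/10 s, in which the tool goes at most 50 mm and 8.59 degrees, less where a joint would pass 70% of its speed; a pose out of reach is approached as far as the arm can. A call with a gripper value outside its range is refused whole. "gripper" is the closure, from 0 (fully open) to 1 (shut), set as the call begins (left out, the last holds). The fingers move at their own pace and stop on an object; "squeeze" is the grip in N (left out, the last holds). Time passes only in rows, so rows that repeat a pose let the fingers close. It gives the time, the measured TCP pose, the force, the opening and the grip force at its end, in the units of the state.
- manip.sense(): the state, without advancing time (a new reading comes with each control period).
- manip.snapshot(name): name is "scene" or "top"; returns the picture (400x640x3 uint8, red, green, blue); there is no depth.
- manip.get_calibration(name): a dict with "fov_y" (degrees; the focal length in pixels is half the picture's height over the tangent of half this angle, whatever the lens; pixels are square), "cx", "cy" (the principal point, pixels), "extrinsics" (4x4, takes a point from camera to world coordinates). Camera axes: x right, y down, z forward; pixel columns grow to the right and rows downward; lengths in m; the calibration is good to about 2 mm. A picture is of the moment at which its call begins. get_calibration takes no time and is no camera call.
- manip.sign_off(): hands the job in; it is judged then, once.
Trained networks look in the newest picture that a camera, given by its name, has taken for a name from the list of things; names that differ only in an ending like _2 or _b are one class to them, and where a whole thing is asked for, a point or a joint stands for the part that bears it (a point fixed in the world has none). Each returns a list of dicts, best first, with "p" (0 to 1); they miss things now and then, are a little off and sometimes report something else, mostly with a low value. They report only what shows in the picture. A call takes as long as a camera call.
- manip.recognise(camera, query): "position" ([column, row] in pixels, amid what is visible of it).
- manip.masks_of(camera, query): "pixels" (400x640 bool, what is visible of it) and "position" ([column, row] in pixels, amid what is visible of it).
- manip.mark_of(camera, query): "position" ([column, row] in pixels: a listed point, or the origin of a listed thing).
The state is a dict: "t": time; "q": joint angles; "qd": joint speeds; "tau": joint torques, N m; "tcp_pos": TCP position; "tool_rot": TCP orientation; "force": force on the tool from outside, world axes, zero at the start; "ft_torque": the same for the moment, N m; "finger_gap": opening from 0.0 (shut) to 1.0 (fully open); "gripper_force": force on a finger pad.
Only numpy, scipy, OpenCV 4.12 (cv2) and the standard library are available. Lean on these libraries where they do the work, as an engineer would, in place of code of your own. Each camera call takes 0.05 s, during which the arm holds its last target. There are 200 camera calls.

### The job

Set up the bar trolley's lamp: on its key pad press the round key, then the small square key, then the long bar key, one at a time, each fully down and let up again. Then squeeze in the spring release button on the side of the lamp head, keep it squeezed, pull the head straight up past the first stop as far as the second stop at the top, and finish while still holding it there with the button squeezed, so that I can tighten the collar. Leave the other bar things where they are.

Things in the scene. Friction and masses are not known exactly. Their poses are not given: they have to be found in the camera images.
- lamp: The lamp, fixed to the deck: a round grey base 100 mm across and 30 mm high, an upright steel tube 26 mm thick with a dark collar (36 mm thick, up to 145 mm above the deck), and on a telescopic rod above it the lamp head. Origin: centre of the base's underside, on the deck; z up along the mast. Its y axis points to the side of the head that carries the release button.
- lamp_head: Aluminium block with white lenses on its two ends: 60 mm along its x, 34 mm along its y (from -17 to +17 mm), 55 mm high. Origin: centre of its underside, 148 mm above the deck when the mast is down. Axes as the lamp's (z up). It does not turn on the mast. Moving part 0.2 to 0.4 kg.
- head_grip (a point): Point on the head's upright axis at the height of the middle of the release button: 28 mm above the head's underside, 27 mm below its top. Axes as the lamp's.
- release_face (a point): Centre of the outer face of the release button, a black 22 x 22 mm square button on the head's +y side; the face stands 25 mm from the head's axis when out and 19 mm (2 mm proud of the head's side) when pressed. Gripping the head from above across its y, one finger on the button and the other on the plain far side (-y), squeezes it in.
- release (a joint): Release button: 0 out, 0.006 m fully in (it moves along the head's -y). Its spring takes 3.5 N to start and 6.5 N fully in. The latch is free when it is in by more than 4 mm; when out, the latch locks the mast at 0 (down) and at about 0.045 m.
- mast (a joint): Extension of the mast in m, straight up: 0 down (start, latched), 0.045 first stop (a latch catches there if the button is out; the head then rests at 0.043), 0.09 second stop, the hard upper end of travel. No latch catches at the second stop. A spring and its weight pull the head down with 3 to 8 N.
- pad: Key pad fixed to the deck: grey plate 72 mm (x) by 182 mm (y), 10 mm thick, with three black key housings (60 x 50 mm, top 18 mm above the deck) in a row along its y axis, 56 mm apart, the middle one at the plate's centre; each carries one steel key. Which key is in which place varies. Origin: centre of the underside; z up.
- round_top (a point): The round key, 32 mm across. This point is the centre of the key top, 26 mm above the deck when up; z up. Pressed fully, the key still stands 3 mm above its black housing.
- square_top (a point): The small square key, 18 x 18 mm. This point is the centre of the key top, 26 mm above the deck when up; z up. Pressed fully, the key still stands 3 mm above its black housing.
- bar_top (a point): The long bar key, 46 mm along the pad's x and 14 mm wide. This point is the centre of the key top, 26 mm above the deck when up; z up. Pressed fully, the key still stands 3 mm above its black housing.
- key_round (a joint): Joint of the round key: 0 up, 0.005 m fully down; the spring takes 2 N to start and 4.5 N fully down, and lifts the key again.
- key_square (a joint): Joint of the small square key: 0 up, 0.005 m fully down; the spring takes 2 N to start and 4.5 N fully down, and lifts the key again.
- key_bar (a joint): Joint of the long bar key: 0 up, 0.005 m fully down; the spring takes 2 N to start and 4.5 N fully down, and lifts the key again.
- carafe: Bystander: empty glass carafe, 104 mm across, 165 mm high, on the perforated shelf (50 mm high) at the back. Origin: centre of the underside.
- pick_dispenser: Bystander: steel push dispenser of wooden cocktail picks, 52 mm across, 125 mm high with the picks, on the shelf. Origin: centre of the underside.
- squeezer: Bystander: red citrus squeezer, bowl 76 mm across with a 130 mm handle along its y, 48 mm high, on the shelf. Origin: under the bowl's centre.
- strainer: Bystander: hawthorne strainer lying on the deck near the robot, disc 76 mm across with a 100 mm handle along its y, 8 mm high. Origin: under the disc's centre.
- bar_spoon: Bystander: steel bar spoon, 275 mm long along its y, lying on the deck near the robot, 11 mm high. Origin: under the middle of the handle.
- jigger: Bystander: steel double-cone jigger, 44 mm across, 80 mm high, standing between lamp and key pad. Origin: centre of the underside.

How it is judged:
By the outcome, as a careful person would: the job done as asked, in the order asked, and still so for the second after the job is handed in, while the arm keeps its last pose, push and grip.
It also fails if it takes over 61 s, if anything falls off the work surface, if the arm or the gripper's body presses on something with over 40 N, if the wrist force passes 120 N, or if a joint passes its speed limit or range.

## Working session

There is one attempt and no reset: what is moved stays moved. The work goes in short steps, Python scripts to look and compute and a tool call to move; the robot and the scene stay as the last step left them, time stands still between calls to the robot, and variables do not carry over. Pictures are saved under pics/ and viewed, at most 10 in all, crops included, and the job is handed in when it is done.

Besides the shell and the picture viewer there is one more tool, called in YAML: its name, and indented under it one key for each argument. step_arm: Moves the arm, as the interface text tells. Its arguments: {"type":"object","properties":{"targets":{"type":"string"},"gripper":{"type":"number"},"squeeze":{"type":"number"}},"required":["targets"]}

```bash
mkdir -p pics
cat > h.py <<'E'
import numpy as np, cv2
from station import manip as m
from scipy.spatial.transform import Rotation as R
def ray(cam,px):
    c=m.get_calibration(cam);f=200/np.tan(np.radians(c["fov_y"])/2);E=np.array(c["extrinsics"])
    d=E[:3,:3]@np.array([(px[0]-c["cx"])/f,(px[1]-c["cy"])/f,1]);return E[:3,3],d
def atz(cam,px,z):
    o,d=ray(cam,px);return o+d*(z-o[2])/d[2]
def proj(cam,p):
    c=m.get_calibration(cam);f=200/np.tan(np.radians(c["fov_y"])/2);E=np.array(c["extrinsics"])
    q=E[:3,:3].T@(np.array(p)-E[:3,3]);return np.array([c["cx"]+f*q[0]/q[2],c["cy"]+f*q[1]/q[2]])
def snap(cam,n):
    im=m.snapshot(cam);cv2.imwrite(f"pics/{n}.png",im[:,:,::-1]);return im
def shift(p):
    s=m.sense();r=R.from_quat(s["tool_rot"]);return 1000*r.inv().apply(np.array(p)-s["tcp_pos"])
E
python3 - <<'E'
from h import *
np.set_printoptions(precision=4,suppress=True)
for c in("top","scene"):
    snap(c,c+"0"); print(c,m.get_calibration(c))
    for n,z in(("round_top",.026),("square_top",.026),("bar_top",.026),("pad",0),("lamp",0),("lamp_head",.148),("head_grip",.176),("release_face",.176),("jigger",0)):
        for r in m.mark_of(c,n)[:2]: print(c,n,round(r["p"],2),np.array(r["position"]),atz(c,r["position"],z))
print(m.sense())
E
```

```text
top {'fov_y': 43.887898991151864, 'cx': 313.1599397200423, 'cy': 192.99429844023572, 'extrinsics': array([[ 0.0115, -0.9966,  0.0813,  0.4771],
       [-0.9998, -0.0103,  0.0155,  0.0111],
       [-0.0146, -0.0814, -0.9966,  1.4035],
       [ 0.    ,  0.    ,  0.    ,  1.    ]])}
top round_top 0.57 [425.5 212.3] [ 0.5391 -0.2789  0.026 ]
top round_top 0.45 [339.5 120.5] [ 0.795  -0.0393  0.026 ]
top square_top 0.71 [395.1 268.3] [ 0.3845 -0.1947  0.026 ]
top square_top 0.47 [381.3 227.1] [ 0.4969 -0.1569  0.026 ]
top bar_top 0.4 [402.6 220. ] [ 0.5171 -0.2156  0.026 ]
top pad 0.73 [407.2 221. ] [ 0.5152 -0.2328  0.    ]
top lamp 0.79 [258.7 211.7] [0.5368 0.1866 0.    ]
top lamp_head 0.65 [252.  208.8] [0.5377 0.1853 0.148 ]
top head_grip 0.64 [252. 207.] [0.5408 0.1815 0.176 ]
top head_grip 0.3 [260.6 210.6] [0.5321 0.1599 0.176 ]
top release_face 0.51 [239.9 206.4] [0.542  0.2116 0.176 ]
top jigger 0.51 [333.2 205.6] [ 0.5564 -0.0242  0.    ]
top jigger 0.43 [401.4 219.4] [ 0.5195 -0.2166  0.    ]
scene {'fov_y': 55.95200117166512, 'cx': 315.4001817819, 'cy': 195.4298010320235, 'ex
[... 726 characters left out ...]
 0.78 [388.3 182.3] [0.5379 0.1872 0.176 ]
scene head_grip 0.24 [236.  202.8] [ 0.6713 -0.1521  0.176 ]
scene release_face 0.36 [394.3 189.1] [0.562  0.2014 0.176 ]
scene jigger 0.78 [305.7 231.1] [ 0.5633 -0.0117  0.    ]
{'t': 1.0, 'q': array([-1.3415,  0.5275,  1.4327, -0.    ,  1.1814, -0.1785]), 'qd': array([-0.0003, -0.0004, -0.0001, -0.    , -0.0005, -0.0003]), 'tau': array([ -0.0011, -44.2332, -17.8423,  -0.0001,   0.0007,  -0.    ]), 'tcp_pos': array([ 0.2479, -0.5737,  0.2313]), 'tool_rot': array([ 0.9793,  0.2025, -0.    ,  0.    ]), 'force': array([-0.4669,  0.199 , -0.1139]), 'ft_torque': array([ 0.0092,  0.0562, -0.0032]), 'gripper_force': 0.0, 'finger_gap': 0.9994460266539764}
```

View pics/top0.png

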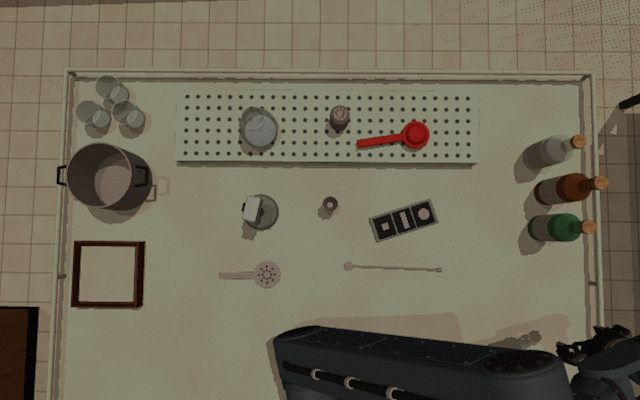

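View pics/scene0.png

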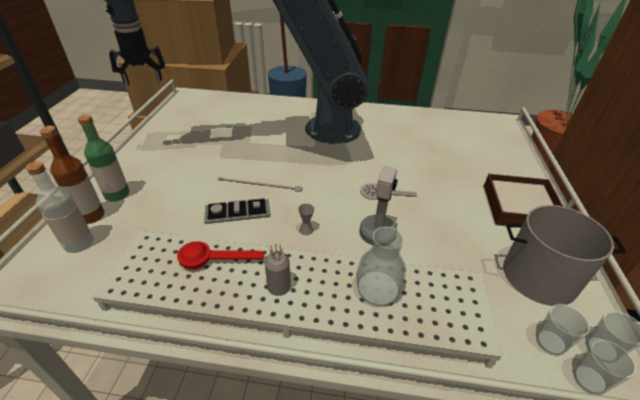

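The top picture shows the pad with the square key near (385,227), the bar at (404,219), and the round key at (424,213). The lamp head is near (252,209), the jigger at (330,204). I'll crop in for the details.

Run:
```python
from h import *
a=cv2.imread("pics/top0.png");b=cv2.imread("pics/scene0.png")
c1=cv2.resize(a[190:250,360:445],None,fx=4.7,fy=4.7,interpolation=cv2.INTER_CUBIC)
c2=cv2.resize(a[182:242,225:290],(390,282),interpolation=cv2.INTER_CUBIC)
c3=cv2.resize(b[160:210,360:425],(400,308),interpolation=cv2.INTER_CUBIC)
c4=cv2.resize(b[190:230,195:280],(400,188),interpolation=cv2.INTER_CUBIC)
o=np.zeros((600,800,3),np.uint8)
o[:282,:399]=c1[:282,:399];o[:282,405:795]=c2;o[290:598,:400]=c3;o[290:478,400:]=c4
cv2.imwrite("pics/crop.png",o)
```

```text
(no output)
```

View pics/crop.png

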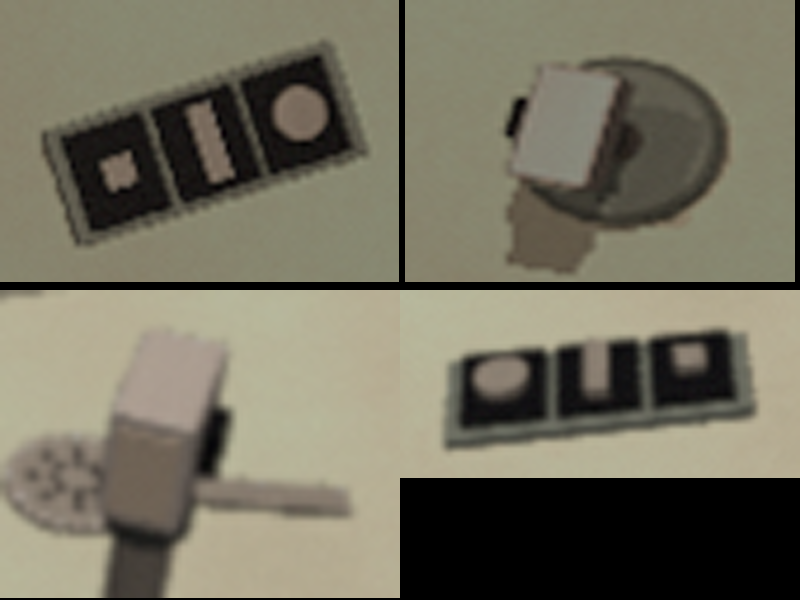

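The crop shows, top-left, the square key at (385.5,226.4), the bar at (404.9,220) and the round key at (423.8,214). Top-right shows the head top with corners (247.5,195.8), (260.8,198.6), (257,222) and (242.8,218.6). The black button is on the left side (world +y).

Run:
```python
from h import *
np.set_printoptions(precision=4,suppress=True)
for n,p,s in(("sq",(385.5,226.4),(400+288,290+355)),("bar",(404.9,220),None),("ro",(423.8,214),None)): print(n,atz("top",p,.026))
for n,p in(("ro",(500,374)),("bar",(595,350)),("sq",(690,352))):
    print("sc",n,atz("scene",((p[0]-400)/4.7+195,(p[1]-290)/4.7+190),.026))
C=np.array([atz("top",p,.203) for p in((247.5,195.8),(260.8,198.6),(257,222),(242.8,218.6))])
print(C,C.mean(0))
C2=np.array([atz("scene",(x/6.15+360,(y-290)/6.16+160),.203) for x,y in((147,330),(228,343),(200,437),(114,412))]);print(C2,C2.mean(0))
for c in("top","scene"):
    for r in m.masks_of(c,"lamp_head")[:1]:
        k=cv2.minAreaRect(np.argwhere(r["pixels"])[:,::-1].astype(np.float32));print(c,r["p"],k)
```

```text
sq [ 0.4989 -0.1685  0.026 ]
bar [ 0.5172 -0.222   0.026 ]
ro [ 0.5343 -0.2742  0.026 ]
sc ro [ 0.5398 -0.2698  0.026 ]
sc bar [ 0.5096 -0.2208  0.026 ]
sc sq [ 0.5019 -0.1637  0.026 ]
[[0.5665 0.1893 0.203 ]
 [0.5601 0.1568 0.203 ]
 [0.5032 0.1648 0.203 ]
 [0.5111 0.1994 0.203 ]] [0.5352 0.1776 0.203 ]
[[0.5121 0.1728 0.203 ]
 [0.5155 0.2045 0.203 ]
 [0.5776 0.1931 0.203 ]
 [0.5677 0.161  0.203 ]] [0.5432 0.1829 0.203 ]
top 0.67 ((251.1981201171875, 208.05662536621094), (17.71950912475586, 24.450178146362305), 15.945395469665527)
scene 0.7 ((387.32354736328125, 182.7058868408203), (18.432706832885742, 32.25723648071289), 14.03624439239502)
```

step_arm:
  targets: "35 -15 10 0;70 -30 25 0;105 -45 40 0;140 -60 55 0;175 -75 70 0;210 -90 85 0;245 -105 100 0;280 -120 115 0;315 -135 130 0;350 -150 150 0;381 -161 171 0;381 -161 171 0"
  gripper: 1

```text
t: 2.3
tcp_pos: [0.5349, -0.2707, 0.0577]
tool_rot: [0.979, 0.205, -0.001, -0.002]
force: [-1.4, 0.2, 0.6]
finger_gap: -0.001
gripper_force: 0.0
```

Run:
```python
from h import *
s=m.sense();print(s["t"],s["tcp_pos"],s["tool_rot"],s["force"],s["finger_gap"]);print(shift([.534,-.2745,.03]))
a=snap("top","t1");b=snap("scene","s1")
o=np.zeros((600,800,3),np.uint8)
o[:300,:400]=cv2.resize(a[185:245,365:445],(400,300),interpolation=2);o[300:,:]=cv2.resize(b[170:245,180:280],(800,600),interpolation=2)[150:450]
o[:300,400:]=cv2.resize(a[150:300,330:530],(400,300))
cv2.imwrite("pics/c1.png",o[:,:,::-1]);print(proj("top",s["tcp_pos"]),proj("scene",s["tcp_pos"]))
```

```text
2.3 [ 0.53485564 -0.2706593   0.05769348] [ 0.97878696  0.20486856 -0.00110052 -0.00193732] [-1.39581603  0.23223628  0.6251294 ] -0.001081482888193528
[-2.28644311  3.29264415 27.68289256]
[424.92732321 213.33304916] [214.83244942 198.11579093]
```

View pics/c1.png

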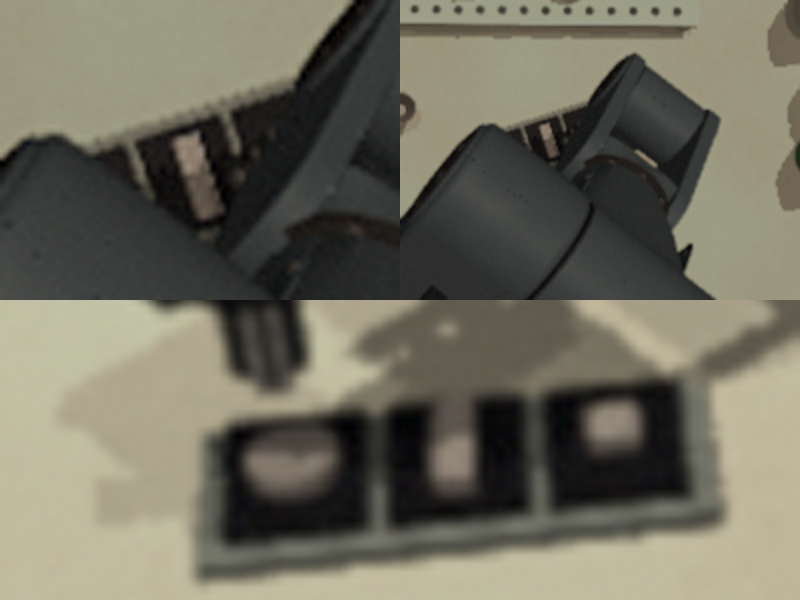

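The round key is clear below the shut finger tips (tip at scene pixel (214,199), key at (216,209)), which matches the projection.

step_arm:
  targets: "0 0 10 0;0 0 20 0;0 0 28 0;0 0 32 0;0 0 36 0;0 0 37 0;0 0 37 0"

```text
t: 3.1
tcp_pos: [0.5334, -0.2751, 0.0235]
tool_rot: [0.979, 0.202, -0.0, -0.0]
force: [-2.4, -1.2, 3.7]
finger_gap: -0.003
gripper_force: 1.6
```

step_arm:
  targets: "0 0 2 0;0 0 3 0;0 0 4 0;0 0 4 0;0 0 4 0"

```text
t: 3.6
tcp_pos: [0.5338, -0.275, 0.021]
tool_rot: [0.979, 0.203, 0.0, 0.0]
force: [-5.6, 0.5, 12.2]
finger_gap: -0.0
gripper_force: 6.1
```

step_arm:
  targets: "0 0 -10 0;0 0 -25 0;3 -35 -30 0;8 -75 -30 0;11 -112 -30 0;11 -112 -30 0;11 -112 -20 0;11 -112 -10 0;11 -112 -5 0;11 -112 -4 0;11 -112 -4 0"

```text
t: 4.7
tcp_pos: [0.5004, -0.1688, 0.0231]
tool_rot: [0.979, 0.202, 0.001, 0.001]
force: [2.3, -0.9, 4.6]
finger_gap: -0.001
gripper_force: 1.7
```

Run:
```python
from h import *
b=snap("scene","s2");s=m.sense()
cv2.imwrite("pics/c2.png",cv2.resize(b[170:245,180:280],(800,600),interpolation=2)[:,:,::-1]);print(s["tcp_pos"],s["force"],proj("scene",s["tcp_pos"]))
```

```text
[ 0.50044329 -0.16878119  0.02344328] [ 1.45955202 -1.20273474  2.44120796] [255.18360717 203.34079444]
```

View pics/c2.png

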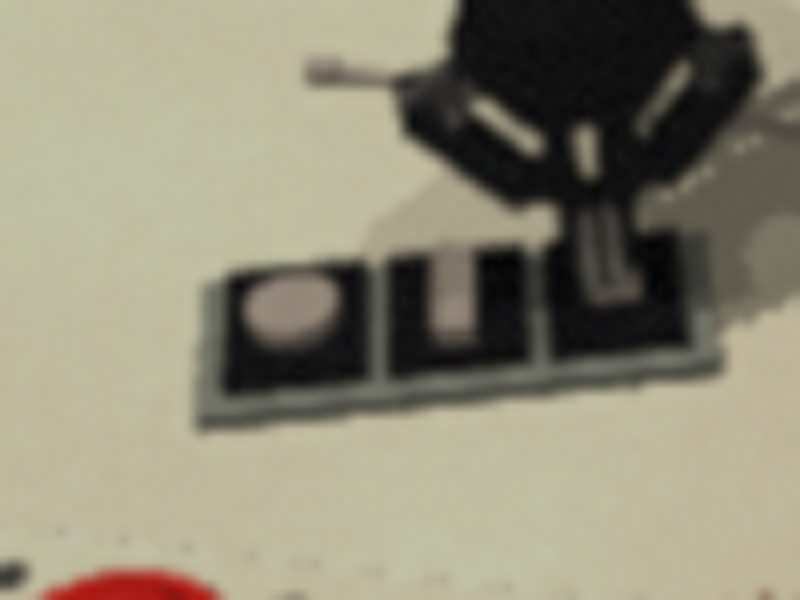

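The fingers cover the square key (crop (605,290)) and the round key at (290,305) is up again. Pressing.

step_arm:
  targets: "0 0 2 0;0 0 3 0;0 0 4 0;0 0 4 0;0 0 4 0"

```text
t: 5.25
tcp_pos: [0.5005, -0.1687, 0.0209]
tool_rot: [0.979, 0.203, 0.001, 0.001]
force: [-0.3, -1.7, 12.6]
finger_gap: -0.001
gripper_force: 6.6
```

step_arm:
  targets: "0 0 -10 0;0 0 -25 0;-3 25 -30 0;-6 54 -30 0;-6 54 -30 0;-6 54 -20 0;-6 54 -10 0;-6 54 -5 0;-6 54 -2 0;-6 54 0 0;-6 54 0 0;-6 54 0 0"

```text
t: 6.45
tcp_pos: [0.5136, -0.2179, 0.0209]
tool_rot: [0.979, 0.203, -0.002, -0.001]
force: [-4.5, 2.5, 17.9]
finger_gap: 0.003
gripper_force: 8.8
```

step_arm:
  targets: "0 0 -10 0;0 0 -40 0;0 0 -80 0;0 0 -120 0;10 -20 -160 4;28 -55 -200 8;46 -90 -240 12;64 -125 -260 16;82 -160 -260 20;100 -200 -260 24;120 -240 -260 28;140 -280 -260 32"
  gripper: 0

```text
t: 7.65
tcp_pos: [0.5321, 0.0952, 0.2791]
tool_rot: [0.997, -0.076, -0.0, -0.0]
force: [0.9, 0.4, -0.5]
finger_gap: 1.002
gripper_force: 0.0
```

Run:
```python
from h import *
s=m.sense();print(s["t"],s["tcp_pos"],s["force"],s["finger_gap"],np.degrees(R.from_quat(s["tool_rot"]).as_matrix()[:2,1]))
print(shift([.538,.182,.27]),s["q"])
```

```text
7.65 [0.53212471 0.09516226 0.27905749] [ 0.91046834  0.40060485 -0.46869117] 1.0024355224796435 [ -8.74037121 -56.62519101]
[ -7.43593557 -86.71733078   9.06434006] [-2.99017453e-02  3.58131749e-01  1.58610374e+00  1.04245678e-04
  1.19784395e+00  1.69400276e+00]
```

step_arm:
  targets: "-3 -35 0 2;-6 -70 0 2;-7 -87 9 2;-7 -87 9 2;-7 -87 9 2"

```text
t: 8.15
tcp_pos: [0.5382, 0.1802, 0.2696]
tool_rot: [0.996, -0.092, -0.001, 0.0]
force: [0.0, -0.3, 0.2]
finger_gap: 1.003
gripper_force: 0.0
```

Run:
```python
from h import *
np.set_printoptions(precision=4,suppress=True)
s=m.sense();Rm=R.from_quat(s["tool_rot"]).as_matrix();print(s["t"],s["tcp_pos"],Rm[:,1],s["force"])
a=snap("top","t3");b=snap("scene","s3")
o=np.zeros((600,800,3),np.uint8)
o[:,:480]=cv2.resize(b[130:230,345:425],(480,600),interpolation=2);o[:400,480:]=cv2.resize(a[160:260,220:300],(320,400),interpolation=2)
cv2.imwrite("pics/c3.png",o[:,:,::-1])
for k in(-.0425,0,.0425):
    p=s["tcp_pos"]+Rm[:,1]*k-np.array([0,0,-.013]);q=proj("scene",p);print(k,q,(q-[345,130])*6)
for n in("head_grip","release_face","lamp_head"):
    for r in m.mark_of("scene",n)[:1]:print(n,r["p"],r["position"],atz("scene",r["position"],.148 if n=="lamp_head" else .176))
```

```text
8.15 [0.5382 0.1802 0.2696] [-0.1831 -0.9831  0.0011] [ 0.0131 -0.3068  0.171 ]
-0.0425 [410.8828 148.3375] [395.2968 110.0252]
0 [391.8272 144.6813] [280.9632  88.0878]
0.0425 [373.2252 141.1121] [169.3509  66.6725]
head_grip 0.93 [387.0, 185.5] [0.551  0.1842 0.176 ]
release_face 0.59 [394.6, 188.5] [0.5595 0.2021 0.176 ]
lamp_head 0.83 [383.7, 188.6] [0.5288 0.1798 0.148 ]
```

View pics/c3.png

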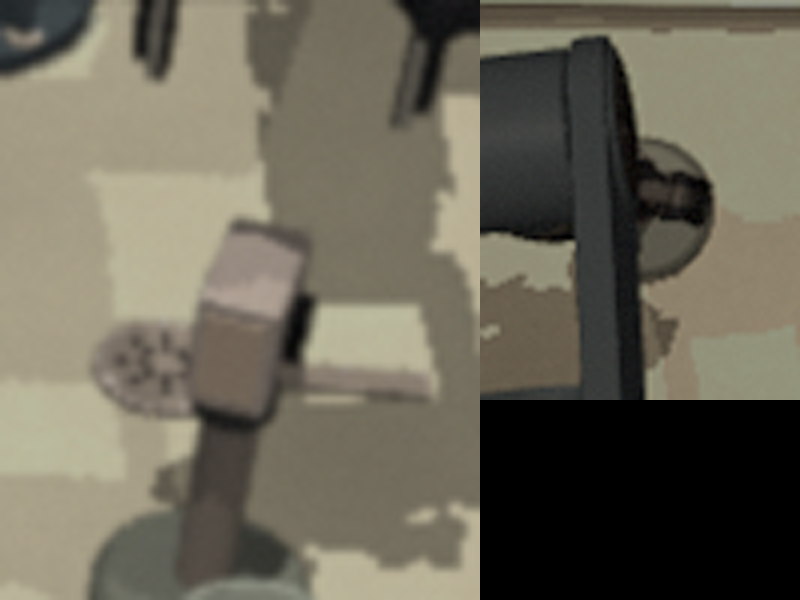

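The scene crop shows the head's top-face centre at crop (257,271), which is pixel (388,175), between the two open fingers (tips at crop (155,70) and (403,115)). Button is on the right side, and clear to descend.

step_arm:
  targets: "0 0 20 0;0 0 40 0;0 0 58 0;0 0 74 0;0 0 90 0;0 0 104 0;0 0 116 0;0 0 116 0;0 0 116 0"

```text
t: 9.3
tcp_pos: [0.5393, 0.1797, 0.1545]
tool_rot: [0.996, -0.093, 0.0, -0.0]
force: [-0.6, 0.1, 0.2]
finger_gap: 1.0
gripper_force: 0.0
```

Run:
```python
from h import *
s=m.sense();print(s["t"],s["tcp_pos"],s["force"])
a=snap("top","t4");b=snap("scene","s4")
o=cv2.resize(b[130:230,345:425],(480,600),interpolation=2)
cv2.imwrite("pics/c4.png",o[:,:,::-1])
```

```text
9.3 [0.53928831 0.17973036 0.15449841] [-0.57614256  0.13433839  0.19618586]
```

View pics/c4.png

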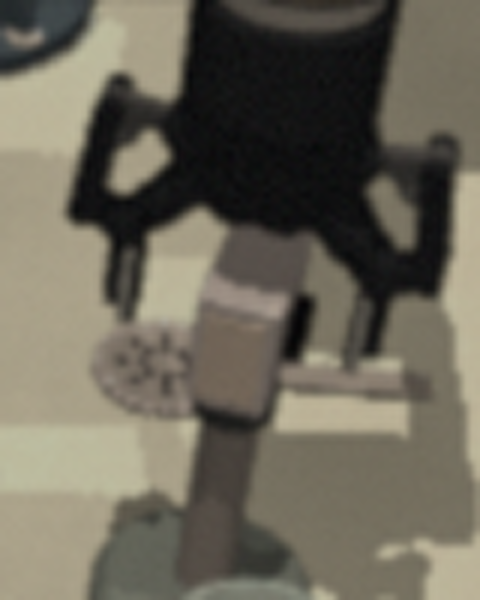

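The head is between the fingers, button at crop (303,325), right finger at (355,340), left finger at (125,290). The gripper looks a few mm too far from the button side, so I'll shift and close gently.

step_arm:
  targets: "0 -2 0 0;0 -4 0 0;0 -4 0 0;0 -4 0 0;0 -4 0 0;0 -4 0 0"
  gripper: 0.4
  squeeze: 20

```text
t: 10.0
tcp_pos: [0.5397, 0.1839, 0.1543]
tool_rot: [0.996, -0.093, -0.0, 0.0]
force: [0.7, 0.0, -0.1]
finger_gap: 0.599
gripper_force: 0.0
```

step_arm:
  targets: "0 0 0 0;0 0 0 0;0 0 0 0;0 0 0 0"
  gripper: 0.5

```text
t: 10.4
tcp_pos: [0.5399, 0.1845, 0.1545]
tool_rot: [0.996, -0.093, 0.0, -0.0]
force: [-0.2, 4.0, 1.8]
finger_gap: 0.498
gripper_force: 2.1
```

step_arm:
  targets: "0 1 0 0;0 2 0 0;0 2 0 0;0 2 0 0;0 2 0 0;0 2 0 0;0 2 0 0"
  gripper: 0.75
  squeeze: 40

```text
t: 11.1
tcp_pos: [0.5396, 0.1827, 0.1551]
tool_rot: [0.996, -0.094, 0.0, -0.001]
force: [-0.6, 6.0, 5.1]
finger_gap: 0.418
gripper_force: 39.6
```

Gap 0.418 is 35.5 mm, so the button is fully in. Pulling up.

step_arm:
  targets: "0 -1 -2 0;0 -1 -5 0;0 -1 -10 0;0 -1 -15 0;0 -1 -20 0;0 -1 -25 0;0 -1 -30 0;0 -1 -30 0"
  squeeze: 50

```text
t: 11.9
tcp_pos: [0.5395, 0.1827, 0.1851]
tool_rot: [0.996, -0.093, 0.0, 0.0]
force: [1.8, -0.2, -4.5]
finger_gap: 0.416
gripper_force: 51.3
```

step_arm:
  targets: "0 0 -6 0;0 0 -12 0;0 0 -18 0;0 0 -24 0;0 0 -30 0;0 0 -36 0;0 0 -42 0;0 0 -48 0;0 0 -53 0;0 0 -56 0;0 0 -56 0"

```text
t: 13.0
tcp_pos: [0.5395, 0.1828, 0.2407]
tool_rot: [0.996, -0.093, 0.0, 0.0]
force: [2.5, -2.3, -5.8]
finger_gap: 0.415
gripper_force: 51.5
```

step_arm:
  targets: "0 0 -1 0;0 0 -2 0;0 0 -3 0;0 0 -4 0;0 0 -5 0;0 0 -5 0;0 0 -5 0"

```text
t: 13.7
tcp_pos: [0.5395, 0.1828, 0.2454]
tool_rot: [0.996, -0.093, -0.0, 0.0]
force: [2.9, -2.7, -7.5]
finger_gap: 0.416
gripper_force: 51.6
```

step_arm:
  targets: "0 0 -1 0;0 0 -2 0;0 0 -2 0;0 0 -2 0"

```text
t: 14.1
tcp_pos: [0.5395, 0.1828, 0.2456]
tool_rot: [0.996, -0.093, -0.001, 0.0]
force: [5.2, -2.6, -15.8]
finger_gap: 0.417
gripper_force: 51.9
```

It is at the hard stop: z holds at 0.2456 while the force rises. One picture to confirm before handing in.

Run:
```python
from h import *
b=snap("scene","s5");s=m.sense();print(s["t"],s["tcp_pos"],s["force"],s["finger_gap"],s["gripper_force"])
cv2.imwrite("pics/c5.png",cv2.resize(b[100:280,160:440],(800,514),interpolation=2)[:,:,::-1])
```

```text
14.15 [0.53948777 0.18279692 0.24561369] [  5.67774033  -3.34483965 -15.70474577] 0.4175550106481608 51.86321812114329
```

View pics/c5.png

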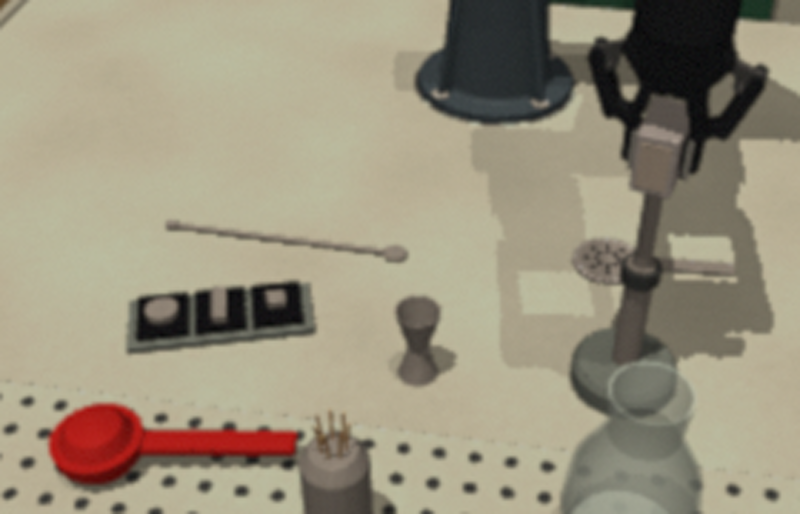

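The head (660,160) is up on its extended rod and held in the fingers. All three keys are up and the other bar things are in place.

```bash
python3 -c "
from station import manip as m
print(m.sign_off())"
```

```text
the job is handed in; nothing more can be done
None
```

I pressed the round, square and bar keys in that order, each fully down and let up again, and the arm is now holding the lamp head at the second stop with the release button squeezed in, ready for you to tighten the collar; the other bar things were not touched.

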